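Mount a toroidal transformer on its chassis stud

TASK

Mount the toroidal transformer on the chassis: thread the parts over the upright stud one at a time, first the large rubber pad, then the copper-wound transformer, then the small rubber pad, and last the steel collar with its hub upwards, each lying flat on the one below and let go before the next. Lower the transformer gently onto its pad, do not drop it. Leave the multimeter, the solder reel and the pliers where they are.

Things in the scene. Friction and masses are not known exactly. Their poses are not given: they have to be found in the camera images.
- large_pad: large black rubber pad: flat ring, outside diameter 56 mm, 12 mm thick, hole 18 mm; lies flat loose on the bench. Origin: centre of its underside, z up along the hole.
- transformer: copper-wound toroidal transformer: thick copper-coloured ring, outside diameter 62 mm, 24 mm high, hole 22 mm; about 0.32 kg; lies flat loose on the bench. Origin: centre of its underside, z up along the hole.
- small_pad: small black rubber pad: flat ring, outside diameter 38 mm, 10 mm thick, hole 18 mm; lies flat loose on the bench. Origin: centre of its underside, z up along the hole.
- collar: steel retaining collar: round flange of diameter 50 mm, 5 mm thick, with a round hub of diameter 32 mm on top that rises 10 mm above the flange (15 mm in all); hole 18 mm right through; lies hub up, loose on the bench. Origin: centre of the flange's underside, z up along the hole, towards the hub.
- chassis: steel chassis plate fixed to the bench, 180 mm (its x) by 150 mm (its y), 6 mm thick, the upright stud on it; a 40 mm high rear panel along its +x edge (40 mm above the bench) and a black terminal strip, 22 mm high above the bench, just before that panel, both 80 mm or more from the stud. Origin: centre of the plate's underside, on the bench. It stands on the left or the right of the parts, turned a little.
- stud_foot (a point): foot of the upright dark steel stud, on its axis at the plate's upper face (6 mm above the bench; 20 mm from the chassis centre towards its -x edge). The stud is 10 mm thick, rises 64 mm above this point, its top 10 mm tapering to a 3 mm tip. z up, axes as the chassis. Stacked in order, the undersides lie 0, 12, 36 and 46 mm above this point.
- multimeter: bystander: black multimeter lying flat, 145 by 78 by 34 mm, with dial and display, on the side where the chassis is not. Origin: centre of its underside.
- solder_reel: bystander: grey reel of solder standing on end among the parts, diameter 50 mm, 45 mm high, no open hole. Origin: centre of its underside.
- pliers: bystander: pliers with red handles lying on the bench beyond the parts, about 150 mm long, 50 mm wide, 12 mm high. Origin: between the handles near the middle, on the bench.
Mind the look-alikes: they are no part of the job. What is shaped like the large_pad but pink or purple is not meant.

How it is judged:
By the outcome, as a careful person would: the job done as asked, in the order asked, and still so for the second after the job is handed in, with the robot touching nothing.
It also fails if it takes over 112 s, if anything falls off the work surface, if the arm or the gripper's body presses on something with over 40 N, if the wrist force passes 120 N, or if a joint passes its speed limit or range.

ROBOT

A 7-joint arm with a two-finger parallel gripper is mounted at the origin on the work surface. World frame = base frame: x ahead of the robot, y to its left, z up, the work surface at z = 0. Lengths are in mm, angles in rad, forces in N, time in s.
With the tool pointing down it reaches from about 400 to 875 mm from the base axis. Payload 4.4 kg.
Tool frame: the origin (TCP) lies midway between the tips of the shut fingers; the grasp point (between the pads) lies 19 mm behind it; z points along the fingers, y is the line along which they close (so a half turn about z gives the same grasp; the last joint's range is limited). The gripper opens to 85 mm and grips with 20 to 120 N. Pads are 22 mm wide; open, the fingers measure 114 mm over their backs; the gripper's body (76 mm by 85 mm) begins 54 mm behind the grasp point. The pads swing forward as they close: fully open they stand 13 mm farther back than shut.
Start: joints at [-1.268, 0.628, 0.038, 1.517, -0.027, 0.996, -0.02], TCP at [234.3, 606.318, 231.313] pointing down, gripper open.
Joint ranges: [-3.06, 3.06], [-0.37, 2.12], [-1.25, 1.32], [0.18, 2.47], [-1.1, 4.24], [0.23, 1.98], [-2.94, 2.94]. Speed limits (rad/s): [2.57, 2.57, 3.14, 3.14, 3.14, 3.14, 3.14].

INTERFACE

Orientations are given as [roll, pitch, yaw] about the fixed x, y, z axes, in that order (R = Rz(yaw) Ry(pitch) Rx(roll)).
In Python, from cell import telemetry, eyes, ctrl, finder gives the robot as it stands.
- The arm moves only by the tool move_arm, never from a script. Its argument "steps" is a list of rows, each a list of 7 numbers: the turn, a rotation vector about the world's x, y, z in degrees, then the shift along the world's x, y, z in m, then the finger opening in m, from 0 to 0.0854. A call has 1 to 5 rows; each row shifts and turns the commanded pose from where the row before left it; what a row does not reach is not made up. A row lasts 1/10 s, in which the tool goes at most 50 mm and 8.59 degrees, less where a joint would pass 70% of its speed; a pose out of reach is approached as far as the arm can. A call with a gripper value outside its range is refused whole. The fingers move at their own pace and stop on an object; the grip force is fixed at half the most. Time passes only in rows, so rows that do not move let the fingers close. It gives the time, the measured TCP pose, the force, the opening and the grip force at its end, in the units of the state.
- telemetry.read_state(): the state, without advancing time (a new reading comes with each control period).
- eyes.get_image(name): name is "scene" or "top"; returns (picture, depth): 384x512x3 uint8, blue, green, red; 384x512 float32, mm along the optical axis (not along the pixel's ray), 0 where there is no reading.
- eyes.calibration(name): a dict with "fx", "fy", "cx", "cy" (pixels), "distortion" ([k1, k2, p1, p2, k3] as OpenCV has them; the pictures are not rectified), "position" and "attitude" of the camera in the world. Camera axes: x right, y down, z forward; pixel columns grow to the right and rows downward; lengths in mm; the calibration is good to about 2 mm. A picture is of the moment at which its call begins. calibration takes no time and is no camera call.
- ctrl.finish_job(): hands the job in; it is judged then, once.
Trained networks look in the newest picture that a camera, given by its name, has taken for a name from the list of things; names that differ only in an ending like _2 or _b are one class to them, and where a whole thing is asked for, a point or a joint stands for the part that bears it (a point fixed in the world has none). Each returns a list of dicts, best first, with "confidence" (0 to 1); they miss things now and then, are a little off and sometimes report something else, mostly with a low value. They report only what shows in the picture. A call takes as long as a camera call. They do not tell look-alikes from the thing itself.
- finder.boxes_of(camera, name): "location" ([x, y, z] in mm, in the coordinates of the camera as it stood for that picture, good to about 4 mm: the middle of the surface that is visible of it).
- finder.cut_out(camera, name): "mask" (384x512 bool, what is visible of it).
- finder.pinpoint(camera, name): "location" ([x, y, z] in mm, in the coordinates of the camera as it stood for that picture, good to about 4 mm: a listed point, or the origin of a listed thing).
The state is a dict: "clock": time; "qpos": joint angles; "qd": joint speeds; "tau": joint torques, N m; "eef_pos": TCP position; "tool_rot": TCP orientation; "force": force on the tool from outside, world axes, zero at the start; "torque": the same for the moment, N m; "width": finger opening in mm; "gripper_force": force on a finger pad.
Only numpy, scipy, OpenCV 4.12 (cv2) and the standard library are available. Lean on these libraries where they do the work, as an engineer would, in place of code of your own. Each camera call takes 0.05 s, during which the arm holds its last target. There are 200 camera calls.

## Working session

There is one attempt and no reset: what is moved stays moved. The work goes in short steps, Python scripts to look and compute and a tool call to move; the robot and the scene stay as the last step left them, time stands still between calls to the robot, and variables do not carry over. Pictures are saved under pics/ and viewed, at most 14 in all, crops included, and the job is handed in when it is done.

Besides the shell and the picture viewer there is one more tool, called after "Call:" by a JSON object that holds its "name" and its "arguments", one argument or row to a line. move_arm: Moves the arm, as the interface text tells. Its arguments: {"type":"object","properties":{"steps":{"type":"array"}},"required":["steps"]}

```bash
mkdir -p pics; ls; cat > h.py <<'E'
import numpy as np, cv2
from cell import telemetry, eyes, ctrl, finder
from scipy.spatial.transform import Rotation as R
def cal(n):
    c=eyes.calibration(n)
    K=np.array([[c['fx'],0,c['cx']],[0,c['fy'],c['cy']],[0,0,1]]); D=np.array(c['distortion'])
    a=np.array(c['attitude']); Rm=a if a.shape==(3,3) else R.from_euler('xyz',a).as_matrix()
    return K,D,Rm,np.array(c['position'])
def ray(n,uv):
    K,D,Rm,p=cal(n); q=cv2.undistortPoints(np.array(uv,float).reshape(-1,1,2),K,D)[:,0]
    return np.c_[q,np.ones(len(q))]@Rm.T,p
def onz(n,uv,z):
    d,p=ray(n,uv); return p+d*((z-p[2])/d[:,2])[:,None]
def w(n,loc):
    K,D,Rm,p=cal(n); return Rm@np.array(loc)+p
def cloud(n,dep,mask):
    v,u=np.nonzero(mask&(dep>0)); d,p=ray(n,np.c_[u,v]); return p+d*dep[v,u][:,None],u,v
E
python3 - <<'E'
from h import *
for n in ("scene","top"):
    im,d=eyes.get_image(n); cv2.imwrite(f"pics/{n}0.png",im); np.save(f"{n}0.npy",d); print(n,eyes.calibration(n))
    for t in ("large_pad","transformer","small_pad","collar","stud_foot","chassis","solder_reel"):
        print(t,[(np.round(w(n,r['location'])).tolist(),round(r['confidence'],2)) for r in finder.pinpoint(n,t)[:4]])
s=telemetry.read_state();print(s)
E
```

```text
pics
scene {'fx': 427.06644718718513, 'fy': 427.06644718718513, 'cx': 261.00649775421596, 'cy': 187.90033737166831, 'distortion': array([-0.14108784,  0.        ,  0.        ,  0.        ,  0.        ]), 'position': array([924.83021216, 457.90714895, 855.44206498]), 'attitude': array([-2.5250524 ,  0.01408901,  2.50640226])}
large_pad [([418.0, -191.0, 2.0], 0.78), ([696.0, -116.0, 4.0], 0.74), ([581.0, -57.0, -1.0], 0.7)]
transformer [([598.0, 67.0, 3.0], 0.95)]
small_pad [([678.0, 15.0, -0.0], 0.69), ([565.0, -265.0, 4.0], 0.21)]
collar [([473.0, 53.0, -4.0], 0.73)]
stud_foot [([562.0, -265.0, 4.0], 0.95)]
chassis [([588.0, -270.0, 2.0], 0.75)]
solder_reel [([479.0, -73.0, 5.0], 0.6)]
top {'fx': 420.8783138974924, 'fy': 420.8783138974924, 'cx': 264.17843014739407, 'cy': 188.65858976285043, 'distortion': array([0.0204172, 0.       , 0.       , 0.       , 0.       ]), 'position': array([529.95598988,  15.02730533, 839.45119293]), 'attitude': array([-3.03400668,  0.00319589, -1.58208003])}
large_pad [([580.0, -60.0, 3.0], 0.71), ([416.0, -184.0, -1.0], 0.63), ([699.0, -112.0, -4.0], 0
[... 228 characters left out ...]
3.0, -2.0], 0.84)]
{'clock': 0.8, 'qpos': array([-1.26782503,  0.62834485,  0.03850518,  1.51740175, -0.02703825,
        0.99631868, -0.01999334]), 'qd': array([-0.00120005, -0.00114199, -0.00048449, -0.00175238, -0.0008697 ,
       -0.00067104,  0.00127654]), 'tau': array([-1.19726494e-03, -5.63206244e+01,  1.22550230e+00, -1.93770683e+01,
        1.08722242e-02,  1.42787849e-03,  1.00869167e-05]), 'eef_pos': array([234.27634313, 606.3249166 , 231.34871537]), 'tool_rot': array([ 3.14154831e+00, -6.87975312e-05,  2.77277800e+00]), 'force': array([-0.21078833,  0.03876528,  0.80609793]), 'torque': array([ 0.00492709, -0.01659681, -0.02673856]), 'gripper_force': 0.0, 'width': 85.207965761824}
```

View pics/top0.png

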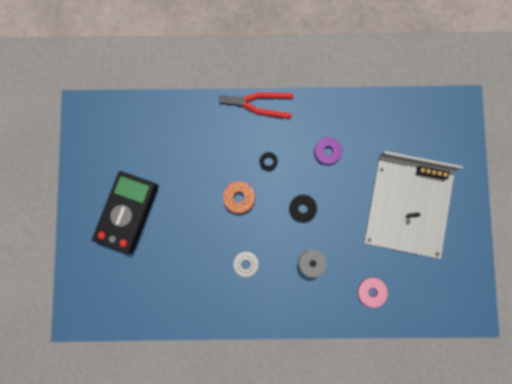

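View pics/scene0.png

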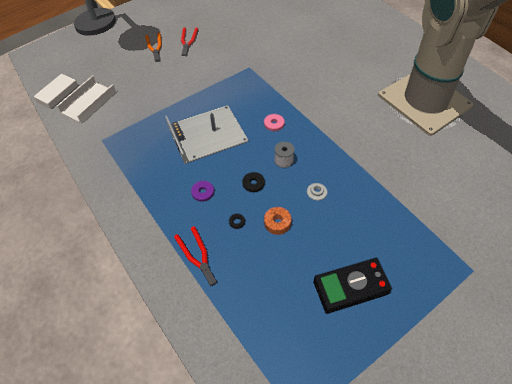

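Candidates for the large pad in the top view are black at (303,208), purple at (328,151) and pink at (373,292), so I choose the black one. The small pad is black at (268,161), the transformer is at (239,197), the collar at (246,264) and the stud near (408,217). Next I measure and check with a crop.

```bash
cat >> h.py <<'E'
def ring(n,im,dep,t,near,h):
    """centre of a ring's top face at height h: circle through cloud points near that height"""
    best=None
    for r in finder.cut_out(n,t):
        P,u,v=cloud(n,dep,r['mask']); 
        if len(P)<20: continue
        c=np.median(P,0)[:2]
        if np.linalg.norm(c-near)<40:
            m=cv2.morphologyEx(r['mask'].astype(np.uint8),cv2.MORPH_CLOSE,np.ones((3,3)))
            k=max(cv2.findContours(m,0,1)[0],key=cv2.contourArea)[:,0]
            q=onz(n,k,h)[:,:2].astype(np.float32)
            e=cv2.fitEllipse(q); col=im[v,u].mean(0)
            return np.round(e[0],1),np.round(e[1],1),np.round(np.percentile(P[:,2],[5,50,95]),1),np.round(col)
E
python3 - <<'E'
from h import *
L=dict(large_pad=((580,-60),12),transformer=((602,69),24),small_pad=((678,12),10),collar=((473,56),5))
for n in ("top","scene"):
    im,d=eyes.get_image(n)
    for t,(c,h) in L.items(): print(n,t,ring(n,im,d,t,np.array(c),h))
    v,u=np.mgrid[0:384,0:512]; P,uu,vv=cloud(n,d,d>0)
    s=(abs(P[:,0]-563)<30)&(abs(P[:,1]+268)<30)&(P[:,2]>20)&(P[:,2]<75)
    for a,b in zip(P[s].round(),np.c_[uu,vv][s]): print(a.tolist(),b.tolist(),end=' ')
    print()
    c=(300,208) if n=="top" else (213,122)
    a=im[208-80:208+80,230:430] if n=="top" else im[90:200,160:300]
    cv2.imwrite(f"pics/{n}c.png",cv2.resize(a,None,fx=3.9 if n=="top" else 5,fy=3.7 if n=="top" else 5,interpolation=2))
a=cv2.imread("pics/topc.png");print(a.shape)
E
```

```text
top large_pad (array([581., -59.]), array([52.6, 53.6]), array([ 9.7, 11.9, 14.4]), array([52., 49., 47.]))
top transformer (array([602.8,  65.8]), array([59.4, 60.8]), array([20.5, 24. , 26.4]), array([103., 135., 198.]))
top small_pad (array([675.8,   7.3]), array([35.2, 36.1]), array([ 0.4,  9.4, 12. ]), array([77., 67., 58.]))
top collar (array([473.7,  55.2]), array([47.3, 49. ]), array([ 0.9,  6. , 16.2]), array([179., 180., 180.]))
[569.0, -264.0, 37.0] [412, 212] [568.0, -263.0, 44.0] [413, 212] [568.0, -262.0, 52.0] [414, 212] [568.0, -264.0, 53.0] [415, 212] [568.0, -263.0, 60.0] [416, 212] [568.0, -264.0, 62.0] [417, 212] [567.0, -264.0, 66.0] [418, 212] [567.0, -267.0, 65.0] [419, 212] [568.0, -262.0, 24.0] [409, 213] [567.0, -262.0, 29.0] [410, 213] [567.0, -262.0, 35.0] [411, 213] [567.0, -262.0, 40.0] [412, 213] [566.0, -262.0, 48.0] [413, 213] [566.0, -262.0, 52.0] [414, 213] [566.0, -261.0, 59.0] [415, 213] [566.0, -263.0, 59.0] [416, 213] [566.0, -263.0, 64.0] [417, 213] [565.0, -264.0, 66.0] [418, 213] [565.0, -265.0, 68.0] [419, 213] [565.0, -267.0, 70.0] [420, 21
[... 2935 characters left out ...]
 -260.0, 43.0] [213, 122] [565.0, -259.0, 42.0] [214, 122] [570.0, -268.0, 34.0] [211, 123] [570.0, -261.0, 40.0] [212, 123] [568.0, -260.0, 39.0] [213, 123] [564.0, -262.0, 36.0] [214, 123] [571.0, -267.0, 32.0] [211, 124] [569.0, -264.0, 33.0] [212, 124] [567.0, -263.0, 33.0] [213, 124] [564.0, -262.0, 32.0] [214, 124] [570.0, -262.0, 32.0] [212, 125] [565.0, -261.0, 29.0] [214, 125] [561.0, -264.0, 24.0] [215, 125] [568.0, -262.0, 27.0] [213, 126] [566.0, -261.0, 26.0] [214, 126] [562.0, -263.0, 22.0] [215, 126] [571.0, -264.0, 23.0] [212, 127] [568.0, -262.0, 23.0] [213, 127] [568.0, -258.0, 26.0] [214, 127] [571.0, -263.0, 20.0] [212, 128] [568.0, -258.0, 22.0] [214, 128] 
(592, 780, 3)
```

View pics/topc.png

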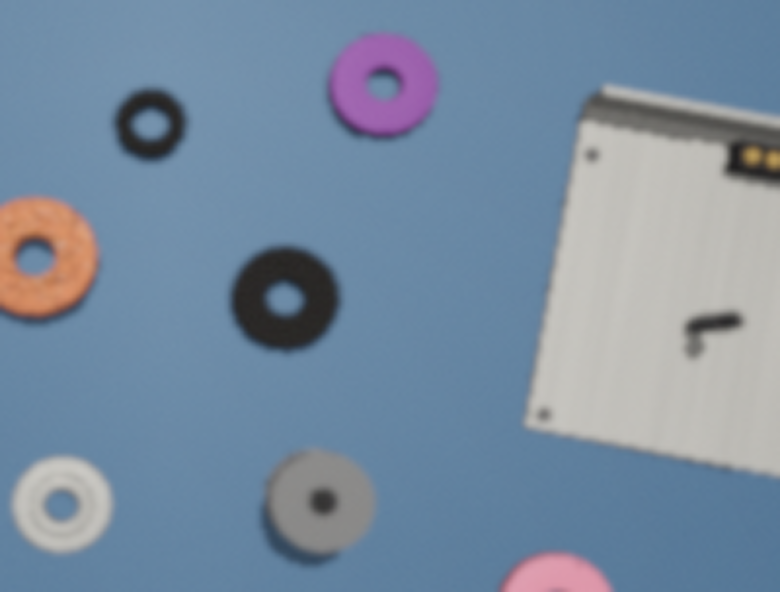

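View pics/scenec.png

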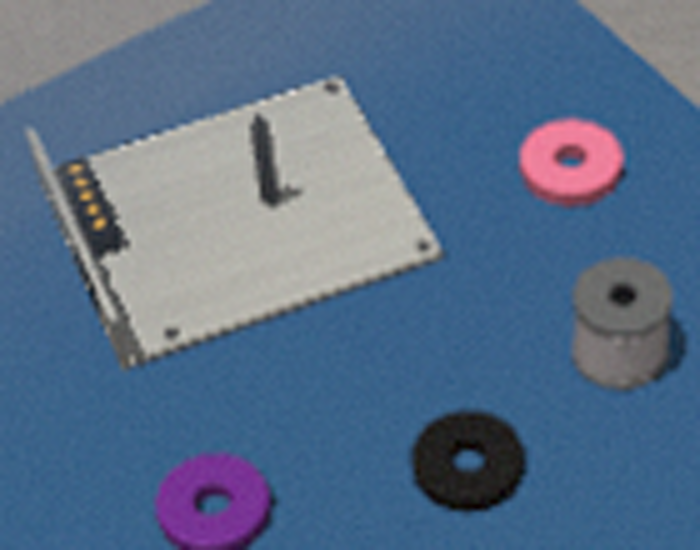

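The crop confirms black ring at (303,208) as the large pad, with the purple and pink rings as look-alikes. The stud axis is at about (563.5,-266.5). Setting out now.

Call:
{"name": "move_arm", "arguments": {
  "steps": [
    [0, 0, 0, 0.023, -0.044, -0.005, 0.085],
    [0, 0, 0, 0.023, -0.044, -0.005, 0.085],
    [0, 0, 0, 0.023, -0.044, -0.005, 0.085],
    [0, 0, 0, 0.023, -0.044, -0.005, 0.085],
    [0, 0, 0, 0.023, -0.044, -0.005, 0.085]
  ]
}}

```text
clock: 1.8
eef_pos: [350.1, 384.6, 206.4]
tool_rot: [3.141, 0.0, 2.773]
force: [1.5, 0.6, 1.1]
width: 84.9
gripper_force: 0.0
```

Call:
{"name": "move_arm", "arguments": {
  "steps": [
    [0, 0, 0, 0.023, -0.044, -0.005, 0.085],
    [0, 0, 0, 0.023, -0.044, -0.005, 0.085],
    [0, 0, 0, 0.023, -0.044, -0.005, 0.085],
    [0, 0, 0, 0.023, -0.044, -0.005, 0.085],
    [0, 0, 0, 0.023, -0.044, -0.005, 0.085]
  ]
}}

```text
clock: 2.3
eef_pos: [465.2, 164.6, 181.4]
tool_rot: [3.141, 0.001, 2.773]
force: [0.6, 0.2, -0.6]
width: 84.8
gripper_force: 0.0
```

Call:
{"name": "move_arm", "arguments": {
  "steps": [
    [0, 0, 0, 0.023, -0.044, -0.005, 0.085],
    [0, 0, 0, 0.023, -0.044, -0.005, 0.085],
    [0, 0, 0, 0.023, -0.044, -0.005, 0.085],
    [0, 0, 0, 0.023, -0.044, -0.005, 0.085],
    [0, 0, 0, 0.023, -0.044, -0.005, 0.085]
  ]
}}

```text
clock: 2.8
eef_pos: [580.2, -55.7, 156.3]
tool_rot: [3.141, 0.0, 2.773]
force: [0.3, 0.4, 1.1]
width: 85.2
gripper_force: 0.0
```

Call:
{"name": "move_arm", "arguments": {
  "steps": [
    [0, 0, 0, 0.0015, -0.004, -0.04, 0.085],
    [0, 0, 0, 0, 0, -0.04, 0.085],
    [0, 0, 0, 0, 0, -0.03, 0.085],
    [0, 0, 0, 0, 0, -0.02, 0.085],
    [0, 0, 0, 0, 0, 0, 0.085]
  ]
}}

```text
clock: 3.3
eef_pos: [578.6, -57.5, 23.6]
tool_rot: [-3.14, -0.005, 2.773]
force: [-0.4, -0.0, -0.4]
width: 85.2
gripper_force: 0.0
```

```bash
python3 - <<'E'
from h import *
print(telemetry.read_state()['eef_pos'])
a,_=eyes.get_image("top"); b,_=eyes.get_image("scene")
a=a[150:270,230:380]; b=b[110:230,180:330]
cv2.imwrite("pics/p1.png",cv2.resize(np.hstack([a,b]),None,fx=2.6,fy=2.6,interpolation=2))
E
```

```text
[578.60838887 -57.53434562  23.58685376]
```

View pics/p1.png

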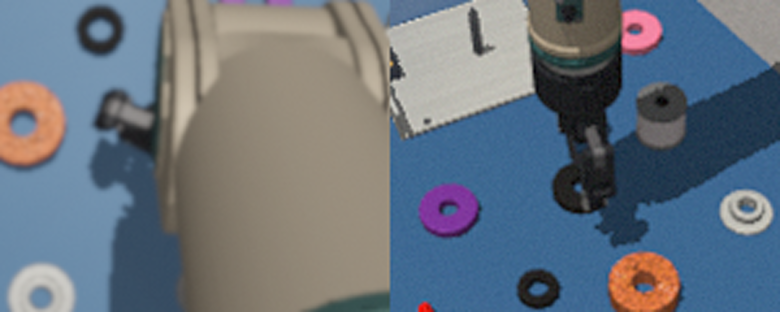

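The top view is blocked by the arm. The scene crop shows the open fingers astride the black pad.

Call:
{"name": "move_arm", "arguments": {
  "steps": [
    [0, 0, 0, 0.001, -0.001, -0.012, 0.085],
    [0, 0, 0, 0, 0, -0.01, 0.085],
    [0, 0, 0, 0, 0, -0.005, 0.085],
    [0, 0, 0, 0, 0, 0, 0.085]
  ]
}}

```text
clock: 3.8
eef_pos: [581.2, -58.6, -1.4]
tool_rot: [-3.141, -0.001, 2.773]
force: [-0.1, 0.9, -0.2]
width: 84.7
gripper_force: 0.0
```

Call:
{"name": "move_arm", "arguments": {
  "steps": [
    [0, 0, 0, 0, 0, 0, 0.06],
    [0, 0, 0, 0, 0, 0, 0.045],
    [0, 0, 0, 0, 0, 0, 0.045],
    [0, 0, 0, 0, 0, 0, 0.045],
    [0, 0, 0, 0, 0, 0, 0.045]
  ]
}}

```text
clock: 4.3
eef_pos: [582.1, -58.7, 0.3]
tool_rot: [3.141, 0.001, 2.773]
force: [-1.2, 1.0, 5.3]
width: 52.8
gripper_force: 63.1
```

Call:
{"name": "move_arm", "arguments": {
  "steps": [
    [0, 0, 0, 0, 0, 0.02, 0.045],
    [0, 0, 0, 0, 0, 0.045, 0.045],
    [0, 0, 0, 0, 0, 0.045, 0.045],
    [0, 0, 0, 0, 0, 0.03, 0.045],
    [0, 0, 0, 0, 0, 0, 0.045]
  ]
}}

```text
clock: 4.8
eef_pos: [585.2, -59.0, 144.3]
tool_rot: [3.139, 0.009, 2.773]
force: [0.8, -0.3, 0.2]
width: 52.2
gripper_force: 63.0
```

Call:
{"name": "move_arm", "arguments": {
  "steps": [
    [0, 0, 0, -0.004, -0.044, 0, 0.045],
    [0, 0, 0, -0.004, -0.048, 0, 0.045],
    [0, 0, 0, -0.004, -0.048, 0, 0.045],
    [0, 0, 0, -0.004, -0.044, 0, 0.045],
    [0, 0, 0, -0.002, -0.024, 0, 0.045]
  ]
}}

```text
clock: 5.3
eef_pos: [561.6, -272.1, 138.6]
tool_rot: [-3.139, -0.001, 2.768]
force: [-0.3, 0.2, -0.4]
width: 53.0
gripper_force: 63.0
```

Call:
{"name": "move_arm", "arguments": {
  "steps": [
    [0, 0, 0, 0, 0, -0.02, 0.045],
    [0, 0, 0, 0, 0, 0, 0.045],
    [0, 0, 0, 0, 0, 0, 0.045]
  ]
}}

```text
clock: 5.6
eef_pos: [563.3, -265.4, 118.5]
tool_rot: [3.141, -0.002, 2.774]
force: [0.6, -0.2, 0.0]
width: 52.9
gripper_force: 63.0
```

```bash
cat > look.py <<'E'
from h import *
import sys
t,z=sys.argv[1],float(sys.argv[2])
s=telemetry.read_state(); print(s['eef_pos'].round(1),s['force'].round(1),round(s['width'],1))
for n in ("scene","top"):
    im,d=eyes.get_image(n)
    print(n,'pin',[(w(n,r['location']).round(1).tolist(),round(r['confidence'],2)) for r in finder.pinpoint(n,t)[:3]])
    print(n,'stud',[(w(n,r['location']).round(1).tolist(),round(r['confidence'],2)) for r in finder.pinpoint(n,'stud_foot')[:2]])
    print(n,ring(n,im,d,t,np.array([563,-266]),z))
    if n=="scene" and len(sys.argv)>3: cv2.imwrite(sys.argv[3],cv2.resize(im[50:180,130:300],None,fx=4,fy=4,interpolation=2))
E
python3 look.py large_pad 126 pics/h1.png
```

```text
[ 563.3 -265.4  118.5] [ 0.6 -0.2  0. ] 52.9
scene pin [([699.8, -116.8, 1.5], 0.75), ([418.7, -190.4, -0.4], 0.67), ([563.2, -261.6, 121.1], 0.49)]
scene stud [([676.4, 13.8, 1.3], 0.74), ([565.6, -267.5, 4.1], 0.63)]
scene (array([ 579.2, -273.9]), array([18.7, 54.8]), array([121.6, 131.7, 149.2]), array([82., 76., 72.]))
top pin [([563.8, -265.9, 121.1], 0.62), ([697.6, -112.5, -2.3], 0.59), ([416.6, -185.0, 0.4], 0.56)]
top stud [([561.9, -268.6, 7.7], 0.88)]
top (array([ 549.8, -259.7]), array([25.5, 52.8]), array([  7.7, 131.3, 134.5]), array([45., 46., 47.]))
```

View pics/h1.png

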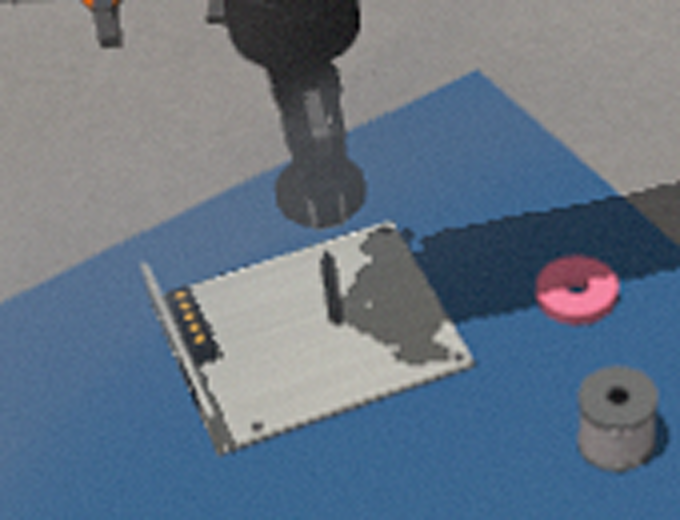

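Pad is held flat above the stud, whose tip shows at crop (325,255). Lowering.

Call:
{"name": "move_arm", "arguments": {
  "steps": [
    [0, 0, 0, 0, -0.0015, -0.025, 0.045],
    [0, 0, 0, 0, 0, -0.02, 0.045],
    [0, 0, 0, 0, 0, -0.01, 0.045],
    [0, 0, 0, 0, 0, -0.006, 0.045],
    [0, 0, 0, 0, 0, 0, 0.045]
  ]
}}

```text
clock: 6.5
eef_pos: [563.6, -268.1, 57.9]
tool_rot: [3.142, -0.001, 2.773]
force: [0.5, 0.6, -1.3]
width: 52.4
gripper_force: 63.0
```

```bash
python3 look.py large_pad 65 pics/h2.png
```

```text
[ 563.6 -268.1   57.9] [ 0.5  0.6 -1.3] 52.4
scene pin [([697.1, -114.8, 2.0], 0.79), ([419.0, -188.7, 0.8], 0.64), ([563.5, -265.3, 58.9], 0.61)]
scene stud [([565.0, -267.6, 2.1], 0.55)]
scene (array([ 580.6, -276.1]), array([18. , 57.9]), array([ 8.1, 70.1, 74.1]), array([66., 62., 59.]))
top pin [([414.7, -184.7, 2.7], 0.89), ([694.1, -113.0, -1.1], 0.72), ([562.2, -268.6, 58.3], 0.54)]
top stud [([563.6, -267.2, 8.8], 0.87)]
top (array([ 549.7, -261.7]), array([22.8, 50.2]), array([63.6, 70.8, 73.3]), array([34., 34., 35.]))
```

View pics/h2.png

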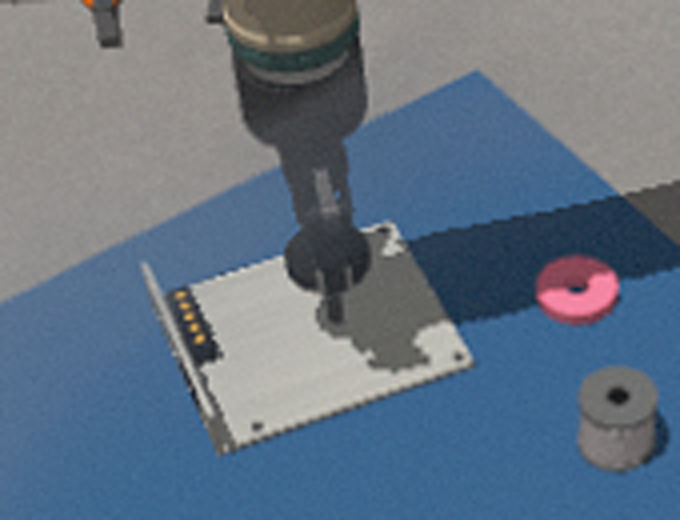

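The stud has entered the hole with no force showing. Continuing down.

Call:
{"name": "move_arm", "arguments": {
  "steps": [
    [0, 0, 0, 0, 0, -0.008, 0.045],
    [0, 0, 0, 0, 0, -0.012, 0.045],
    [0, 0, 0, 0, 0, -0.012, 0.045],
    [0, 0, 0, 0, 0, -0.01, 0.045],
    [0, 0, 0, 0, 0, 0, 0.045]
  ]
}}

```text
clock: 7.4
eef_pos: [562.2, -267.5, 13.9]
tool_rot: [3.141, -0.004, 2.773]
force: [-0.8, 0.0, -0.6]
width: 52.2
gripper_force: 63.0
```

Call:
{"name": "move_arm", "arguments": {
  "steps": [
    [0, 0, 0, 0, 0, -0.005, 0.045],
    [0, 0, 0, 0, 0, -0.002, 0.045],
    [0, 0, 0, 0, 0, 0, 0.045]
  ]
}}

```text
clock: 7.7
eef_pos: [563.8, -268.2, 9.2]
tool_rot: [3.142, -0.0, 2.773]
force: [0.5, -0.5, -0.2]
width: 52.8
gripper_force: 63.0
```

Call:
{"name": "move_arm", "arguments": {
  "steps": [
    [0, 0, 0, 0, 0, -0.0015, 0.045],
    [0, 0, 0, 0, 0, -0.001, 0.045],
    [0, 0, 0, 0, 0, 0, 0.07],
    [0, 0, 0, 0, 0, 0, 0.085],
    [0, 0, 0, 0, 0, 0, 0.085]
  ]
}}

```text
clock: 8.2
eef_pos: [563.9, -268.2, 7.0]
tool_rot: [-3.142, 0.0, 2.773]
force: [0.2, 0.8, 0.2]
width: 84.6
gripper_force: 0.0
```

Call:
{"name": "move_arm", "arguments": {
  "steps": [
    [0, 0, 0, 0, 0, 0.025, 0.085],
    [0, 0, 0, 0, 0, 0.045, 0.085],
    [0, 0, 0, 0, 0, 0.045, 0.085],
    [0, 0, 0, 0.004, 0.045, 0.01, 0.085],
    [0, 0, 0, 0.005, 0.048, 0, 0.085]
  ]
}}

```text
clock: 8.7
eef_pos: [574.4, -177.2, 135.0]
tool_rot: [-3.141, 0.007, 2.768]
force: [0.6, 1.0, -0.9]
width: 85.2
gripper_force: 0.0
```

Call:
{"name": "move_arm", "arguments": {
  "steps": [
    [0, 0, 0, 0.006, 0.048, 0, 0.085],
    [0, 0, 0, 0.006, 0.048, 0, 0.085],
    [0, 0, 0, 0.006, 0.048, 0, 0.085],
    [0, 0, 0, 0.006, 0.048, 0, 0.085],
    [0, 0, 0, 0.006, 0.048, 0, 0.085]
  ]
}}

```text
clock: 9.2
eef_pos: [602.9, 66.8, 132.1]
tool_rot: [3.141, 0.0, 2.773]
force: [0.2, -1.0, 1.0]
width: 85.2
gripper_force: 0.0
```

```bash
python3 look.py large_pad 18 pics/h3.png; python3 - <<'E'
from h import *
im,d=eyes.get_image("scene"); print(ring("scene",im,d,"transformer",np.array([602,66]),24))
E
```

```text
[602.9  66.8 132.1] [ 0.2 -1.   1. ] 85.2
scene pin [([562.7, -265.6, 6.3], 0.62), ([701.8, -114.3, 2.6], 0.55)]
scene stud [([565.5, -266.9, 5.8], 0.83)]
scene (array([ 566.6, -260.5]), array([50.9, 57. ]), array([11.5, 18.8, 21.9]), array([53., 52., 51.]))
top pin [([416.9, -185.3, -0.1], 0.95), ([561.9, -266.5, 6.5], 0.71), ([699.0, -114.9, 1.1], 0.64)]
top stud [([578.9, 288.3, -3.4], 0.41)]
top (array([ 562.7, -265.2]), array([55.2, 56.9]), array([ 7.1, 17.9, 20.4]), array([54., 56., 58.]))
(array([607. ,  70.3]), array([59.7, 70.2]), array([ 4.5, 25.3, 28.2]), array([ 61., 101., 182.]))
```

View pics/h3.png

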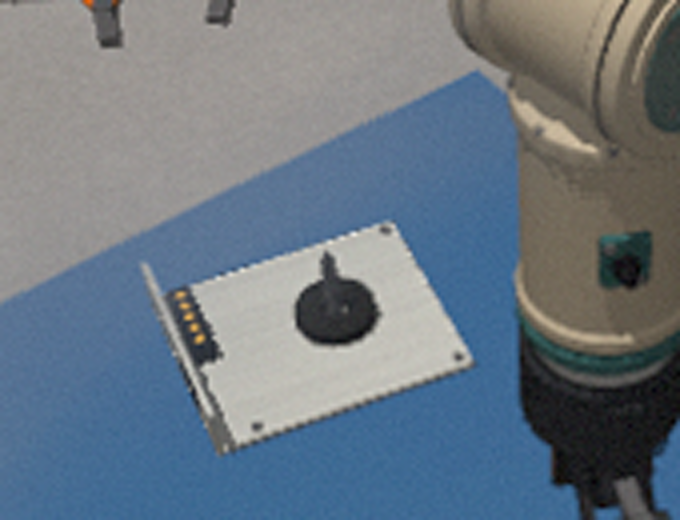

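Pad lies flat over the stud, at crop (337,312). Now the transformer.

Call:
{"name": "move_arm", "arguments": {
  "steps": [
    [0, 0, 0, 0, -0.0005, -0.04, 0.085],
    [0, 0, 0, 0, 0, -0.04, 0.085],
    [0, 0, 0, 0, 0, -0.025, 0.085],
    [0, 0, 0, 0, 0, -0.015, 0.085],
    [0, 0, 0, 0, 0, -0.009, 0.085]
  ]
}}

```text
clock: 10.2
eef_pos: [602.5, 63.5, 1.7]
tool_rot: [-3.141, -0.001, 2.772]
force: [0.4, 0.3, -0.2]
width: 85.0
gripper_force: 0.0
```

Call:
{"name": "move_arm", "arguments": {
  "steps": [
    [0, 0, 0, 0, 0, 0, 0.06],
    [0, 0, 0, 0, 0, 0, 0.05],
    [0, 0, 0, 0, 0, 0, 0.05],
    [0, 0, 0, 0, 0, 0, 0.05]
  ]
}}

```text
clock: 10.6
eef_pos: [604.1, 64.9, 4.6]
tool_rot: [3.14, 0.002, 2.773]
force: [-0.6, 0.5, 7.1]
width: 59.9
gripper_force: 65.6
```

Call:
{"name": "move_arm", "arguments": {
  "steps": [
    [0, 0, 0, 0, 0, 0.01, 0.05],
    [0, 0, 0, 0, 0, 0.04, 0.05],
    [0, 0, 0, 0, 0, 0.045, 0.05],
    [0, 0, 0, 0, 0, 0.035, 0.05],
    [0, 0, 0, 0, 0, 0.01, 0.05]
  ]
}}

```text
clock: 11.1
eef_pos: [605.1, 64.1, 147.2]
tool_rot: [3.139, 0.006, 2.772]
force: [1.2, -0.2, -4.1]
width: 60.2
gripper_force: 67.4
```

Call:
{"name": "move_arm", "arguments": {
  "steps": [
    [0, 0, 0, -0.005, -0.03, 0, 0.05],
    [0, 0, 0, -0.005, -0.04, 0, 0.05],
    [0, 0, 0, -0.005, -0.045, 0, 0.05],
    [0, 0, 0, -0.005, -0.045, 0, 0.05],
    [0, 0, 0, -0.005, -0.045, 0, 0.05]
  ]
}}

```text
clock: 11.6
eef_pos: [576.1, -142.2, 141.5]
tool_rot: [-3.141, -0.003, 2.773]
force: [1.0, -0.6, -3.8]
width: 60.0
gripper_force: 67.4
```

Call:
{"name": "move_arm", "arguments": {
  "steps": [
    [0, 0, 0, -0.005, -0.045, 0, 0.05],
    [0, 0, 0, -0.005, -0.04, 0, 0.05],
    [0, 0, 0, -0.005, -0.03, 0, 0.05],
    [0, 0, 0, 0, -0.012, 0, 0.05],
    [0, 0, 0, 0, 0, 0, 0.05]
  ]
}}

```text
clock: 12.1
eef_pos: [561.2, -270.0, 141.6]
tool_rot: [-3.14, -0.002, 2.769]
force: [-1.3, 0.9, -2.8]
width: 59.7
gripper_force: 67.4
```

```bash
python3 look.py transformer 160 pics/h4.png
```

```text
[ 561.2 -270.   141.6] [-1.3  0.9 -2.8] 59.7
scene pin [([554.9, -271.1, 138.4], 0.75)]
scene stud [([566.8, -267.9, 6.5], 0.78)]
scene (array([ 584.7, -269.4]), array([20.3, 77.6]), array([143.2, 161.2, 164.5]), array([ 83.,  96., 139.]))
top pin [([564.7, -261.7, 137.4], 0.81)]
top stud [([564.1, -270.5, 7.5], 0.95)]
top (array([ 546.8, -252.9]), array([28.7, 59.8]), array([140.6, 161.5, 163.7]), array([ 62.,  83., 127.]))
```

View pics/h4.png

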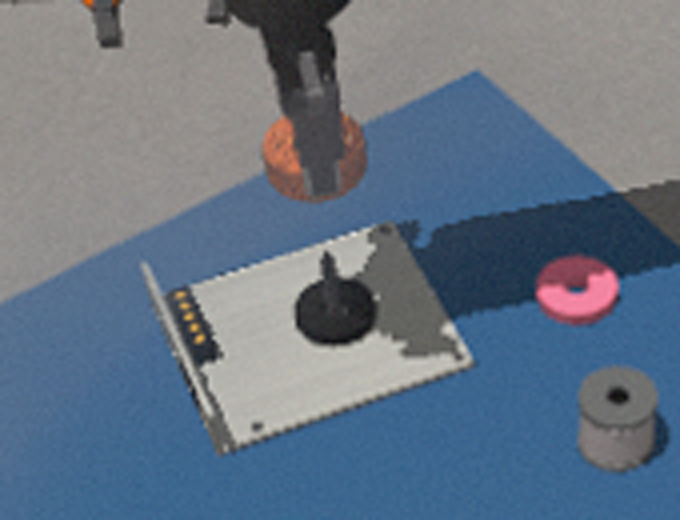

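Transformer held level. Lowering to just above the stud tip.

Call:
{"name": "move_arm", "arguments": {
  "steps": [
    [0, 0, 0, 0, 0, -0.02, 0.05],
    [0, 0, 0, 0, 0, -0.02, 0.05],
    [0, 0, 0, 0, 0, -0.015, 0.05],
    [0, 0, 0, 0, 0, 0, 0.05],
    [0, 0, 0, 0, 0, 0, 0.05]
  ]
}}

```text
clock: 13.0
eef_pos: [563.0, -267.6, 87.9]
tool_rot: [-3.142, -0.0, 2.773]
force: [0.5, -0.0, -3.9]
width: 59.6
gripper_force: 67.4
```

```bash
python3 look.py transformer 106
```

```text
[ 563.  -267.6   87.9] [ 0.5 -0.  -3.9] 59.6
scene pin [([559.6, -266.3, 84.5], 0.62), ([561.6, -267.2, 3.9], 0.2)]
scene stud [([564.8, -263.3, 2.3], 0.73), ([478.3, -76.2, 3.3], 0.56)]
scene (array([ 585.1, -267. ]), array([21.1, 75.4]), array([ 89.5, 107.7, 115.6]), array([ 80.,  93., 139.]))
top pin [([563.8, -266.3, 83.2], 0.84)]
top stud [([560.3, -271.4, 5.5], 0.65)]
top (array([ 547.1, -256.4]), array([27.2, 57.8]), array([ 88.4, 107.8, 110.2]), array([ 59.,  80., 123.]))
```

Call:
{"name": "move_arm", "arguments": {
  "steps": [
    [0, 0, 0, 0, 0, -0.008, 0.05],
    [0, 0, 0, 0, 0, -0.01, 0.05],
    [0, 0, 0, 0, 0, -0.01, 0.05],
    [0, 0, 0, 0, 0, 0, 0.05]
  ]
}}

```text
clock: 13.8
eef_pos: [561.2, -266.9, 57.5]
tool_rot: [3.141, -0.004, 2.773]
force: [-0.3, -0.1, -3.5]
width: 59.8
gripper_force: 67.3
```

Call:
{"name": "move_arm", "arguments": {
  "steps": [
    [0, 0, 0, 0, 0, -0.012, 0.05],
    [0, 0, 0, 0, 0, -0.012, 0.05],
    [0, 0, 0, 0, 0, -0.008, 0.05],
    [0, 0, 0, 0, 0, 0, 0.05],
    [0, 0, 0, 0, 0, 0, 0.05]
  ]
}}

```text
clock: 14.3
eef_pos: [562.8, -267.7, 27.5]
tool_rot: [3.142, -0.0, 2.773]
force: [-0.3, -0.8, -3.6]
width: 59.9
gripper_force: 67.3
```

Call:
{"name": "move_arm", "arguments": {
  "steps": [
    [0, 0, 0, 0, 0, -0.0015, 0.05],
    [0, 0, 0, 0, 0, -0.0015, 0.05],
    [0, 0, 0, 0, 0, 0, 0.05]
  ]
}}

```text
clock: 14.6
eef_pos: [562.9, -267.7, 25.0]
tool_rot: [-3.142, 0.0, 2.773]
force: [0.2, -0.1, -4.2]
width: 59.8
gripper_force: 67.4
```

Call:
{"name": "move_arm", "arguments": {
  "steps": [
    [0, 0, 0, 0, 0, -0.001, 0.05],
    [0, 0, 0, 0, 0, -0.001, 0.05],
    [0, 0, 0, 0, 0, 0, 0.05]
  ]
}}

```text
clock: 14.9
eef_pos: [562.8, -267.7, 22.8]
tool_rot: [3.142, 0.0, 2.773]
force: [0.0, -0.5, -3.8]
width: 59.8
gripper_force: 67.4
```

Call:
{"name": "move_arm", "arguments": {
  "steps": [
    [0, 0, 0, 0, 0, -0.001, 0.05],
    [0, 0, 0, 0, 0, 0, 0.05]
  ]
}}

```text
clock: 15.1
eef_pos: [562.9, -267.7, 22.6]
tool_rot: [3.142, 0.0, 2.773]
force: [-2.9, 1.0, 4.0]
width: 60.0
gripper_force: 68.0
```

Contact felt. Releasing gently, then on to the small pad.

Call:
{"name": "move_arm", "arguments": {
  "steps": [
    [0, 0, 0, 0, 0, 0, 0.064],
    [0, 0, 0, 0, 0, 0, 0.075],
    [0, 0, 0, 0, 0, 0, 0.085],
    [0, 0, 0, 0, 0, 0.02, 0.085],
    [0, 0, 0, 0, 0, 0.04, 0.085]
  ]
}}

```text
clock: 15.6
eef_pos: [560.6, -266.6, 79.5]
tool_rot: [3.141, -0.007, 2.773]
force: [0.7, -0.3, -0.3]
width: 85.1
gripper_force: 0.0
```

Call:
{"name": "move_arm", "arguments": {
  "steps": [
    [0, 0, 0, 0, 0, 0.045, 0.085],
    [0, 0, 0, 0.016, 0.035, 0.01, 0.085],
    [0, 0, 0, 0.018, 0.044, 0, 0.085],
    [0, 0, 0, 0.018, 0.044, 0, 0.085],
    [0, 0, 0, 0.018, 0.044, 0, 0.085]
  ]
}}

```text
clock: 16.1
eef_pos: [633.5, -99.1, 137.2]
tool_rot: [3.141, 0.001, 2.772]
force: [0.2, 1.0, 0.5]
width: 85.2
gripper_force: 0.0
```

Call:
{"name": "move_arm", "arguments": {
  "steps": [
    [0, 0, 0, 0.018, 0.044, 0, 0.085],
    [0, 0, 0, 0.018, 0.042, 0, 0.085],
    [0, 0, 0, 0.007, 0.023, 0, 0.085],
    [0, 0, 0, 0, 0, 0, 0.085]
  ]
}}

```text
clock: 16.5
eef_pos: [676.8, 15.6, 136.5]
tool_rot: [3.137, -0.001, 2.781]
force: [-0.9, -0.4, -1.0]
width: 84.8
gripper_force: 0.0
```

```bash
python3 look.py transformer 42 pics/h5.png; python3 - <<'E'
from h import *
im,d=eyes.get_image("scene"); print(ring("scene",im,d,"small_pad",np.array([676,8]),10))
E
```

```text
[676.8  15.6 136.5] [-0.9 -0.4 -1. ] 84.8
scene pin [([560.1, -266.6, 20.2], 0.36)]
scene stud [([564.4, -266.2, 6.6], 0.96)]
scene None
top pin [([562.2, -268.7, 16.7], 0.55)]
top stud [([563.8, -269.7, 7.0], 0.97)]
top (array([ 561.9, -263.7]), array([60.1, 65.4]), array([28.2, 41.8, 44.2]), array([ 86., 118., 177.]))
(array([677.6,   9.4]), array([34.3, 39.7]), array([ 2.8, 11.6, 14.5]), array([47., 41., 36.]))
```

View pics/h5.png

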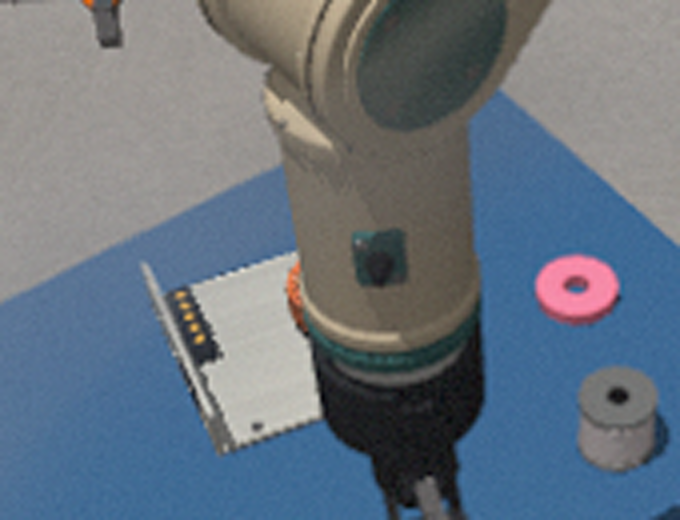

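The arm hides the transformer in the scene view, but top depth gives its top face at 42 mm, i.e. seated. Small pad next.

Call:
{"name": "move_arm", "arguments": {
  "steps": [
    [0, 0, 0, 0, 0, -0.035, 0.085],
    [0, 0, 0, 0, 0, -0.04, 0.085],
    [0, 0, 0, 0, 0, -0.03, 0.085],
    [0, 0, 0, 0, 0, -0.015, 0.085],
    [0, 0, 0, 0, 0, 0, 0.085]
  ]
}}

```text
clock: 17.5
eef_pos: [674.1, 8.1, 14.6]
tool_rot: [-3.14, -0.004, 2.773]
force: [-0.4, -0.2, -0.0]
width: 85.1
gripper_force: 0.0
```

Call:
{"name": "move_arm", "arguments": {
  "steps": [
    [0, 0, 0, 0, 0, 0, 0.085]
  ]
}}

```text
clock: 17.6
eef_pos: [676.8, 8.1, 17.8]
tool_rot: [3.141, 0.002, 2.772]
force: [-0.3, 0.3, 0.1]
width: 84.6
gripper_force: 0.0
```

Call:
{"name": "move_arm", "arguments": {
  "steps": [
    [0, 0, 0, 0, 0, -0.01, 0.085],
    [0, 0, 0, 0, 0, -0.006, 0.07],
    [0, 0, 0, 0, 0, 0, 0.05],
    [0, 0, 0, 0, 0, 0, 0.03],
    [0, 0, 0, 0, 0, 0, 0.03]
  ]
}}

```text
clock: 18.1
eef_pos: [676.2, 8.3, 1.7]
tool_rot: [3.141, 0.001, 2.773]
force: [-1.2, 0.6, 2.1]
width: 34.6
gripper_force: 59.5
```

Call:
{"name": "move_arm", "arguments": {
  "steps": [
    [0, 0, 0, 0, 0, 0, 0.03],
    [0, 0, 0, 0, 0, 0, 0.03]
  ]
}}

```text
clock: 18.3
eef_pos: [676.2, 8.3, 1.7]
tool_rot: [3.141, 0.001, 2.773]
force: [-1.2, -0.0, 5.5]
width: 35.0
gripper_force: 59.4
```

Call:
{"name": "move_arm", "arguments": {
  "steps": [
    [0, 0, 0, 0, 0, 0.02, 0.03],
    [0, 0, 0, 0, 0, 0.045, 0.03],
    [0, 0, 0, 0, 0, 0.045, 0.03],
    [0, 0, 0, 0, 0, 0.03, 0.03],
    [0, 0, 0, -0.013, -0.032, 0, 0.03]
  ]
}}

```text
clock: 18.8
eef_pos: [668.2, -16.9, 146.3]
tool_rot: [3.132, 0.01, 2.781]
force: [0.5, -0.1, -0.7]
width: 34.6
gripper_force: 59.9
```

Call:
{"name": "move_arm", "arguments": {
  "steps": [
    [0, 0, 0, -0.018, -0.044, 0, 0.03],
    [0, 0, 0, -0.018, -0.044, 0, 0.03],
    [0, 0, 0, -0.018, -0.044, 0, 0.03],
    [0, 0, 0, -0.018, -0.044, 0, 0.03],
    [0, 0, 0, -0.016, -0.038, 0, 0.03]
  ]
}}

```text
clock: 19.3
eef_pos: [573.5, -240.5, 140.9]
tool_rot: [-3.141, 0.0, 2.771]
force: [0.3, -1.7, 0.6]
width: 34.9
gripper_force: 59.9
```

Call:
{"name": "move_arm", "arguments": {
  "steps": [
    [0, 0, 0, -0.012, -0.03, 0, 0.03],
    [0, 0, 0, 0, 0, -0.025, 0.03],
    [0, 0, 0, 0, 0, -0.02, 0.03],
    [0, 0, 0, 0, 0, 0, 0.03],
    [0, 0, 0, 0, 0, 0, 0.03]
  ]
}}

```text
clock: 19.8
eef_pos: [562.9, -267.5, 95.8]
tool_rot: [3.141, -0.0, 2.773]
force: [0.2, 0.3, -0.1]
width: 34.7
gripper_force: 59.9
```

```bash
python3 look.py small_pad 104 pics/h6.png
```

```text
[ 562.9 -267.5   95.8] [ 0.2  0.3 -0.1] 34.7
scene pin [([475.1, 51.4, -0.0], 0.66), ([564.7, -263.9, 97.5], 0.38)]
scene stud [([566.8, -266.8, 3.7], 0.67)]
scene None
top pin [([566.8, -265.9, 92.9], 0.41), ([577.1, -269.7, 0.2], 0.24)]
top stud [([564.8, -267.0, 8.1], 0.55)]
top (array([ 553.1, -262.2]), array([11.4, 31.3]), array([ 99.4, 104.9, 107.2]), array([31., 35., 45.]))
```

View pics/h6.png

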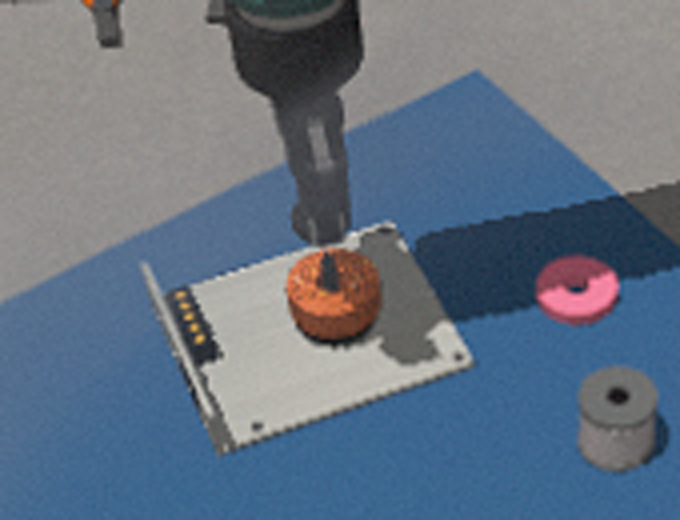

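Transformer sits flat, at crop (333,292), with the stud through it. The small pad is above the stud. Lowering.

Call:
{"name": "move_arm", "arguments": {
  "steps": [
    [0, 0, 0, 0, 0, -0.012, 0.03],
    [0, 0, 0, 0, 0, -0.01, 0.03],
    [0, 0, 0, 0, 0, -0.008, 0.03],
    [0, 0, 0, 0, 0, -0.005, 0.03],
    [0, 0, 0, 0, 0, 0, 0.03]
  ]
}}

```text
clock: 20.7
eef_pos: [562.0, -267.3, 59.5]
tool_rot: [3.141, -0.002, 2.773]
force: [0.1, 0.4, 0.2]
width: 34.3
gripper_force: 59.9
```

Call:
{"name": "move_arm", "arguments": {
  "steps": [
    [0, 0, 0, 0, 0, -0.006, 0.03],
    [0, 0, 0, 0, 0, -0.006, 0.03],
    [0, 0, 0, 0, 0, 0, 0.03],
    [0, 0, 0, 0, 0, 0, 0.03]
  ]
}}

```text
clock: 21.1
eef_pos: [562.7, -267.7, 48.7]
tool_rot: [3.142, -0.0, 2.773]
force: [-0.1, 0.1, -0.5]
width: 34.7
gripper_force: 59.9
```

Call:
{"name": "move_arm", "arguments": {
  "steps": [
    [0, 0, 0, 0, 0, -0.002, 0.03],
    [0, 0, 0, 0, 0, -0.0015, 0.03],
    [0, 0, 0, 0, 0, 0, 0.03]
  ]
}}

```text
clock: 21.4
eef_pos: [562.7, -267.6, 45.2]
tool_rot: [3.142, -0.0, 2.773]
force: [-0.5, 0.0, 0.3]
width: 34.6
gripper_force: 59.9
```

Call:
{"name": "move_arm", "arguments": {
  "steps": [
    [0, 0, 0, 0, 0, -0.001, 0.03],
    [0, 0, 0, 0, 0, 0, 0.03]
  ]
}}

```text
clock: 21.6
eef_pos: [562.8, -267.7, 44.3]
tool_rot: [3.142, -0.0, 2.773]
force: [-0.5, -0.6, 0.0]
width: 34.4
gripper_force: 59.9
```

Call:
{"name": "move_arm", "arguments": {
  "steps": [
    [0, 0, 0, 0, 0, 0, 0.045],
    [0, 0, 0, 0, 0, 0, 0.07],
    [0, 0, 0, 0, 0, 0, 0.07],
    [0, 0, 0, 0, 0, 0.03, 0.085],
    [0, 0, 0, 0, 0, 0.045, 0.085]
  ]
}}

```text
clock: 22.1
eef_pos: [560.6, -266.7, 117.5]
tool_rot: [3.141, -0.006, 2.773]
force: [0.5, -0.7, -0.4]
width: 84.9
gripper_force: 0.0
```

Call:
{"name": "move_arm", "arguments": {
  "steps": [
    [0, 0, 0, -0.008, 0.03, 0.02, 0.085],
    [0, 0, 0, -0.012, 0.044, 0, 0.085],
    [0, 0, 0, -0.012, 0.044, 0, 0.085],
    [0, 0, 0, -0.012, 0.044, 0, 0.085],
    [0, 0, 0, -0.012, 0.044, 0, 0.085]
  ]
}}

```text
clock: 22.6
eef_pos: [506.3, -60.2, 139.6]
tool_rot: [3.141, 0.001, 2.772]
force: [0.6, 0.6, -0.2]
width: 84.8
gripper_force: 0.0
```

Call:
{"name": "move_arm", "arguments": {
  "steps": [
    [0, 0, 0, -0.012, 0.044, 0, 0.085],
    [0, 0, 0, -0.012, 0.042, 0, 0.085],
    [0, 0, 0, -0.009, 0.031, 0, 0.085],
    [0, 0, 0, 0, 0, -0.03, 0.085],
    [0, 0, 0, 0, 0, -0.03, 0.085]
  ]
}}

```text
clock: 23.1
eef_pos: [474.8, 57.3, 79.7]
tool_rot: [3.139, 0.003, 2.776]
force: [1.0, 0.2, -0.1]
width: 85.1
gripper_force: 0.0
```

```bash
python3 look.py small_pad 52 pics/h7.png; python3 - <<'E'
from h import *
im,d=eyes.get_image("scene"); print(ring("scene",im,d,"collar",np.array([474,55]),5))
E
```

```text
[474.8  57.3  79.7] [ 1.   0.2 -0.1] 85.1
scene pin [([562.9, -259.6, 42.0], 0.54)]
scene stud [([561.9, -266.0, 2.6], 0.58)]
scene (array([ 567.4, -263.9]), array([35.4, 39.9]), array([46.2, 52.4, 55.7]), array([59., 57., 62.]))
top pin [([570.9, -264.7, 39.5], 0.6)]
top stud [([567.9, -269.9, 4.2], 0.73)]
top (array([ 563.6, -266. ]), array([35.5, 37.7]), array([40.9, 51.9, 54.4]), array([42., 48., 63.]))
(array([473.7,  52.9]), array([47.6, 53.4]), array([ 2.2,  8.1, 18.5]), array([151., 152., 149.]))
```

View pics/h7.png

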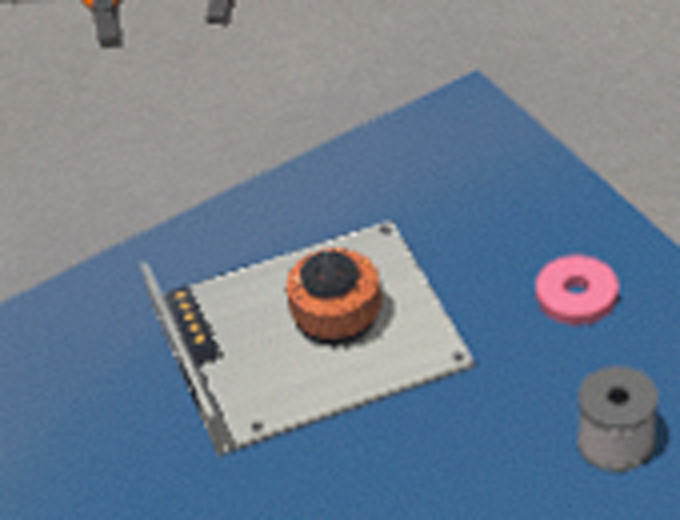

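Small pad lies flat on the transformer, at crop (328,275). Now the collar, gripped by its hub.

Call:
{"name": "move_arm", "arguments": {
  "steps": [
    [0, 0, 0, 0, -0.001, -0.035, 0.085],
    [0, 0, 0, 0, 0, -0.025, 0.07],
    [0, 0, 0, 0, 0, -0.01, 0.06],
    [0, 0, 0, 0, 0, 0, 0.06],
    [0, 0, 0, 0, 0, 0, 0.06]
  ]
}}

```text
clock: 24.1
eef_pos: [476.3, 54.5, 11.9]
tool_rot: [-3.14, -0.003, 2.773]
force: [-0.1, 0.6, 0.3]
width: 59.9
gripper_force: 0.0
```

Call:
{"name": "move_arm", "arguments": {
  "steps": [
    [0, 0, 0, 0, 0, -0.005, 0.06],
    [0, 0, 0, 0, 0, 0, 0.06],
    [0, 0, 0, 0, 0, 0, 0.06]
  ]
}}

```text
clock: 24.4
eef_pos: [473.8, 54.3, 9.0]
tool_rot: [-3.137, -0.009, 2.773]
force: [-0.4, 0.5, -1.1]
width: 60.2
gripper_force: 0.0
```

Call:
{"name": "move_arm", "arguments": {
  "steps": [
    [0, 0, 0, 0, 0, 0, 0.06],
    [0, 0, 0, 0, 0, 0, 0.06],
    [0, 0, 0, 0, 0, 0, 0.06]
  ]
}}

```text
clock: 24.7
eef_pos: [473.5, 54.4, 8.4]
tool_rot: [-3.136, -0.01, 2.773]
force: [-0.1, -0.1, 0.1]
width: 60.1
gripper_force: 0.0
```

```bash
python3 -c "
from h import *
print(telemetry.read_state()['qpos'].round(3))"
```

```text
[-0.114  0.787 -0.088  2.132  0.256  0.244  0.777]
```

Call:
{"name": "move_arm", "arguments": {
  "steps": [
    [0, 0, 0, 0, 0, -0.004, 0.06],
    [0, 0, 0, 0, 0, 0, 0.06],
    [0, 0, 0, 0, 0, 0, 0.06]
  ]
}}

```text
clock: 25.0
eef_pos: [473.3, 54.3, 4.2]
tool_rot: [-3.136, -0.011, 2.773]
force: [-1.1, -0.1, -0.5]
width: 60.2
gripper_force: 0.0
```

Call:
{"name": "move_arm", "arguments": {
  "steps": [
    [0, 0, 0, 0, 0, 0, 0.045],
    [0, 0, 0, 0, 0, 0, 0.035],
    [0, 0, 0, 0, 0, 0, 0.025],
    [0, 0, 0, 0, 0, 0, 0.025],
    [0, 0, 0, 0, 0, 0, 0.025]
  ]
}}

```text
clock: 25.5
eef_pos: [473.7, 54.4, 4.9]
tool_rot: [-3.137, -0.01, 2.773]
force: [-0.8, 0.2, 6.0]
width: 29.0
gripper_force: 59.3
```

Call:
{"name": "move_arm", "arguments": {
  "steps": [
    [0, 0, 0, 0, 0, 0.015, 0.025],
    [0, 0, 0, 0, 0, 0.04, 0.025],
    [0, 0, 0, 0, 0, 0.045, 0.025],
    [0, 0, 0, 0, 0, 0.035, 0.025],
    [0, 0, 0, 0.008, -0.03, 0, 0.025]
  ]
}}

```text
clock: 26.0
eef_pos: [483.9, 28.7, 143.8]
tool_rot: [3.14, -0.003, 2.78]
force: [1.3, -0.2, -1.1]
width: 29.2
gripper_force: 59.7
```

Call:
{"name": "move_arm", "arguments": {
  "steps": [
    [0, 0, 0, 0.012, -0.043, 0, 0.025],
    [0, 0, 0, 0.012, -0.043, 0, 0.025],
    [0, 0, 0, 0.012, -0.043, 0, 0.025],
    [0, 0, 0, 0.012, -0.043, 0, 0.025],
    [0, 0, 0, 0.012, -0.043, 0, 0.025]
  ]
}}

```text
clock: 26.5
eef_pos: [541.2, -192.5, 139.2]
tool_rot: [-3.136, -0.011, 2.773]
force: [0.8, -0.1, -0.1]
width: 29.0
gripper_force: 59.8
```

Call:
{"name": "move_arm", "arguments": {
  "steps": [
    [0, 0, 0, 0.012, -0.043, 0, 0.025],
    [0, 0, 0, 0.009, -0.034, 0, 0.025],
    [0, 0, 0, 0, 0, -0.02, 0.025],
    [0, 0, 0, 0, 0, 0, 0.025],
    [0, 0, 0, 0, 0, 0, 0.025]
  ]
}}

```text
clock: 27.0
eef_pos: [561.7, -266.3, 118.8]
tool_rot: [-3.137, -0.013, 2.774]
force: [-0.2, 0.3, -0.2]
width: 29.4
gripper_force: 59.8
```

```bash
python3 look.py collar 120 pics/h8.png
```

```text
[ 561.7 -266.3  118.8] [-0.2  0.3 -0.2] 29.4
scene pin [([564.3, -272.0, 113.4], 0.57)]
scene stud [([565.8, -265.8, 3.8], 0.92)]
scene (array([ 579.2, -270.8]), array([ 7.7, 26.4]), array([119.4, 121.1, 126.7]), array([160., 165., 166.]))
top pin [([563.1, -262.4, 113.4], 0.56)]
top stud [([562.0, -269.4, 8.9], 0.75)]
top (array([ 549.2, -260.2]), array([18. , 41.4]), array([118.1, 121.1, 131.5]), array([107., 111., 114.]))
```

View pics/h8.png

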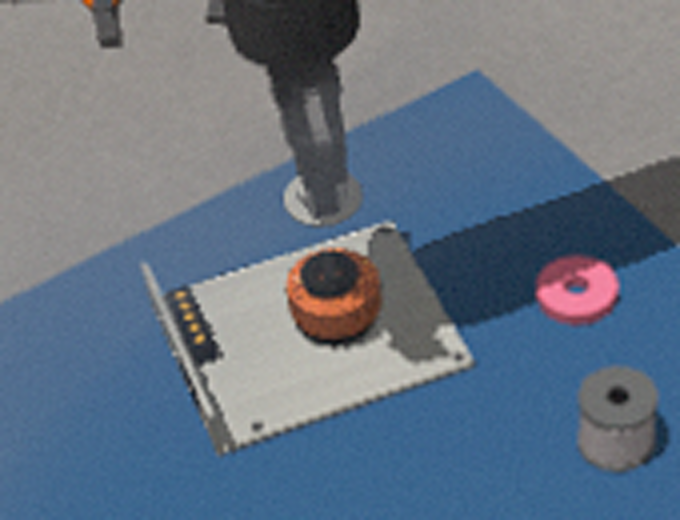

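Collar held hub up and level above the stack. Lowering.

Call:
{"name": "move_arm", "arguments": {
  "steps": [
    [0, 0, 0, 0.001, -0.001, -0.018, 0.025],
    [0, 0, 0, 0, 0, -0.014, 0.025],
    [0, 0, 0, 0, 0, -0.006, 0.025],
    [0, 0, 0, 0, 0, 0, 0.025],
    [0, 0, 0, 0, 0, 0, 0.025]
  ]
}}

```text
clock: 27.9
eef_pos: [563.6, -268.6, 81.3]
tool_rot: [-3.136, -0.01, 2.773]
force: [-0.5, 0.7, -0.4]
width: 28.9
gripper_force: 59.8
```

Call:
{"name": "move_arm", "arguments": {
  "steps": [
    [0, 0, 0, 0, 0, -0.005, 0.025],
    [0, 0, 0, 0, 0, -0.005, 0.025],
    [0, 0, 0, 0, 0, -0.004, 0.025],
    [0, 0, 0, 0, 0, 0, 0.025]
  ]
}}

```text
clock: 28.3
eef_pos: [562.9, -268.5, 66.5]
tool_rot: [-3.136, -0.012, 2.773]
force: [0.4, 0.0, 0.3]
width: 29.3
gripper_force: 59.8
```

Call:
{"name": "move_arm", "arguments": {
  "steps": [
    [0, 0, 0, 0, 0, -0.004, 0.025],
    [0, 0, 0, 0, 0, -0.003, 0.025],
    [0, 0, 0, 0, 0, 0, 0.025],
    [0, 0, 0, 0, 0, 0, 0.025]
  ]
}}

```text
clock: 28.7
eef_pos: [563.4, -268.7, 60.2]
tool_rot: [-3.136, -0.01, 2.773]
force: [-0.1, 1.0, -0.5]
width: 29.1
gripper_force: 59.8
```

Call:
{"name": "move_arm", "arguments": {
  "steps": [
    [0, 0, 0, 0, 0, -0.001, 0.025],
    [0, 0, 0, 0, 0, -0.001, 0.025],
    [0, 0, 0, 0, 0, 0, 0.025]
  ]
}}

```text
clock: 29.0
eef_pos: [563.4, -268.7, 58.2]
tool_rot: [-3.136, -0.01, 2.773]
force: [-0.5, -0.4, -0.9]
width: 28.8
gripper_force: 59.8
```

Call:
{"name": "move_arm", "arguments": {
  "steps": [
    [0, 0, 0, 0, 0, -0.001, 0.025],
    [0, 0, 0, 0, 0, 0, 0.025],
    [0, 0, 0, 0, 0, 0, 0.045],
    [0, 0, 0, 0, 0, 0, 0.07],
    [0, 0, 0, 0, 0, 0, 0.07]
  ]
}}

```text
clock: 29.5
eef_pos: [563.6, -268.8, 57.4]
tool_rot: [-3.136, -0.01, 2.773]
force: [0.8, -0.3, 0.2]
width: 69.6
gripper_force: 0.0
```

Call:
{"name": "move_arm", "arguments": {
  "steps": [
    [0, 0, 0, 0, 0, 0.03, 0.07],
    [0, 0, 0, 0, 0, 0.045, 0.07],
    [0, 0, 0, -0.008, 0.04, 0.02, 0.07],
    [0, 0, 0, -0.01, 0.045, 0, 0.07],
    [0, 0, 0, -0.01, 0.045, 0, 0.07]
  ]
}}

```text
clock: 30.0
eef_pos: [535.7, -137.8, 153.5]
tool_rot: [-3.137, -0.008, 2.772]
force: [0.9, 0.2, -0.2]
width: 69.9
gripper_force: 0.0
```

Call:
{"name": "move_arm", "arguments": {
  "steps": [
    [0, 0, 0, -0.01, 0.045, 0, 0.07],
    [0, 0, 0, -0.01, 0.045, 0, 0.07],
    [0, 0, 0, 0, 0.045, 0, 0.07],
    [0, 0, 0, 0, 0.03, 0, 0.07],
    [0, 0, 0, 0, 0, 0, 0.07]
  ]
}}

```text
clock: 30.5
eef_pos: [515.5, 32.5, 152.9]
tool_rot: [-3.14, -0.01, 2.782]
force: [-0.3, -0.2, -0.1]
width: 69.8
gripper_force: 0.0
```

```bash
python3 look.py collar 57 pics/h9.png; python3 - <<'E'
from h import *
im,d=eyes.get_image("top"); cv2.imwrite("pics/h9.png",cv2.resize(np.hstack([cv2.imread("pics/h9.png")[::2,::2],im[150:280,340:480].repeat(2,0).repeat(2,1)]),None,fx=1.2,fy=1.2)) if 0 else None
P,u,v=cloud("top",d,d>0); s=np.hypot(P[:,0]-563.5,P[:,1]+266.5)
for a,b in((11,15),(18,24)): q=P[(s>a)&(s<b)]; print(a,b,np.percentile(q[:,2],[10,50,90]).round(1), np.linalg.lstsq(np.c_[q[:,:2]-q[:,:2].mean(0),np.ones(len(q))],q[:,2],rcond=None)[0].round(3))
E
```

```text
[515.5  32.5 152.9] [-0.3 -0.2 -0.1] 69.8
scene pin [([563.5, -271.8, 50.9], 0.63), ([481.2, -72.0, 2.2], 0.63)]
scene stud [([565.2, -267.3, 6.4], 0.88)]
scene (array([ 563. , -267.5]), array([46.1, 47.9]), array([56.5, 60.4, 70.2]), array([152., 157., 158.]))
top pin [([563.5, -266.7, 54.2], 0.75)]
top stud [([564.7, -270.5, 5.9], 0.7)]
top (array([ 563.2, -266.9]), array([48.8, 51.6]), array([40.2, 57.6, 68.2]), array([155., 161., 166.]))
11 15 [57.1 66.3 68.6] [9.0000e-03 9.0000e-02 6.3678e+01]
18 24 [41.8 56.5 58.6] [-3.1000e-02 -2.0200e-01  5.3788e+01]
```

View pics/h9.png

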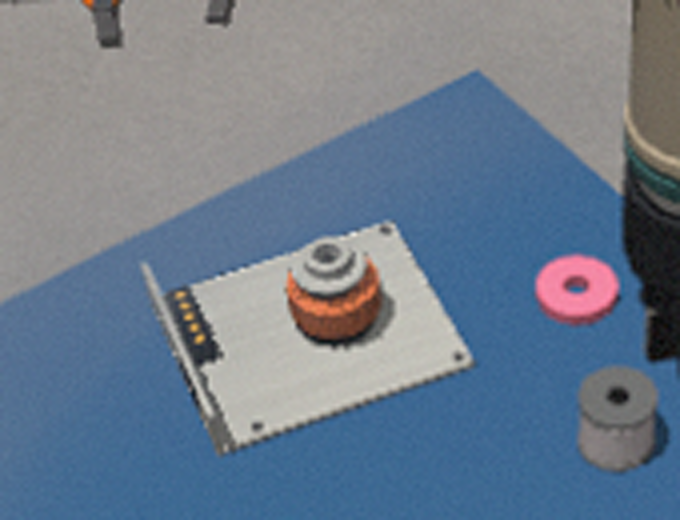

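The collar sits flat, hub up, at crop (328,262), with its flange top near 57 mm and hub top near 67 mm as expected. The reel and the pink ring are where they were. Handing in.

```bash
python3 -c "
from cell import ctrl
print(ctrl.finish_job())"
```

```text
the job is handed in; nothing more can be done
None
```

The large pad, transformer, small pad and collar (hub up) are stacked flat on the stud in that order, the transformer was lowered until contact before release, and the job was handed in at about 31 s, with no verdict returned.

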